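# Draw a power module out to its service stop with a hook puller

## Task

Take the orange-handled hook puller from its rest, hook its bent tip into the red eye on the power module and gently drag the module forward along its chassis until it comes up against the two rubber buffers of the yellow stop, keeping a light steady pull on it there for about a second so that it is fully home. Then unhook and lay the puller back in its rest as you found it. Move the module only with the hook, never pull or bump it hard (well under 15 newtons), and leave the meter, jar and solder spool where they are.

Things in the scene. Friction and masses are not known exactly. Their poses are not given: they have to be found in the camera images.
- hook: Loose hook puller, 120 g. Orange handle 100 (x) x 18 (y) x 22 (z) mm, black bands; origin at the handle's centre (it balances about 10 mm ahead of it). A 6 mm round steel shaft runs on along +x to x = 130 mm, then bends square down (-z) 26 mm to a round end. It starts level in the rest, tip down, handle's centre 46 mm above the bench.
- hook_tip (a point): Centre of the rounded end of the hook's bent tip: 130 mm ahead of and 26 mm below the handle's centre. The steel goes on 3 mm below this point.
- rest: Grey tool rest fixed to the bench; origin on the bench under its centre, x along the stored hook (tip towards +x). Base 120 x 60 x 5 mm; two U saddles 10 mm thick at x = -41 and +41 mm carry the handle's underside at 35 mm height; their cheeks rise to 47 mm, 25 mm apart. Between the saddles 72 mm of handle are free to grasp from above.
- chassis: Grey open-topped chassis fixed to the bench; origin on the bench under its centre, +x towards its rear wall, -x its open front, from which the module is drawn. 250 (x) x 126 (y) mm, floor 6 mm thick, side walls 45 mm high with 114 mm between them, rear wall 70 mm high.
- module: Aluminium power module with black fins, loose, 0.4 to 0.8 kg, 100 (x) x 108 (y) x 58 (z) mm plus fins to 66 mm, standing on the chassis floor between its walls (3 mm clearance each side), turned as the chassis. Origin under its centre; front face at its x = -50 mm. 40 to 90 mm free travel towards -x. It slides with friction of a few newtons and stays where it is left.
- eye (a point): Centre of the hole in the module's red eye: a level ring of 6 mm round bar, hole 18 mm across with vertical axis, 30 mm outside; 30 mm ahead (-x of the module) of the module's front face, 39 mm above its underside, 45 mm above the bench. Axes are the module's.
- module_face (a point): Foot of the middle of the module's front face (module x = -50 mm, underside height).
- stop_bar: Yellow stop fixed in the chassis, turned as it. Two posts, 16 (x) x 24 (y) x 52 (z) mm, 64 mm apart; eye and hook shaft pass between. Origin midway on the chassis floor, in the plane of their rear (+x) faces. From each an 18 mm magenta buffer sticks out towards +x (rigid), both equally far: 3 to 17 mm, set anew each time and not measured; they stop the module's front face. Post tops 61 mm above the bench.
- meter: Bystander: black multimeter lying flat, 130 x 75 x 32 mm, origin under its centre.
- jar: Bystander: closed white flux jar, 50 mm across, 60 mm tall, origin under its centre.
- spool: Bystander: steel-grey solder spool standing on end, 60 mm across, 50 mm tall, origin under its centre.
There are look-alikes about, which are no part of the job. Several things have the shape of the hook; the one meant has the colours described above. Several things look just like the rest: the one meant starts nearest to the robot's base.

How it is judged:
By the outcome, as a careful person would: the job done as asked, in the order asked, and still so for the second after the job is handed in, with the robot touching nothing.
It also fails if it takes over 69 s, if anything falls off the work surface, if the arm or the gripper's body presses on something with over 40 N, if the wrist force passes 120 N, or if a joint passes its speed limit or range.

## Robot

A 6-joint arm with a two-finger parallel gripper is mounted at the origin on the work surface. World frame = base frame: x ahead of the robot, y to its left, z up, the work surface at z = 0. Lengths are in m, angles in degrees, forces in N, time in s.
With the tool pointing down it reaches from about 0.4 to 0.825 m from the base axis. Payload 7 kg.
Tool frame: the origin (TCP) lies at the very end of the fingers, on their centre line; the grasp point (between the pads) lies 19 mm behind it; z points along the fingers, y is the line along which they close (so a half turn about z gives the same grasp; the last joint's range is limited). The gripper opens to 88 mm and grips with 3 to 60 N. Pads are 19 mm wide; open, the fingers measure 130 mm over their backs; the gripper's body (78 mm by 193 mm) begins 47 mm behind the grasp point.
Start: joints at [84.059, 20.546, 0.682, 0, -70.136, -16.507], TCP at [0.258, 0.624, 0.227] pointing down, gripper open.
Joint ranges: [-176.03, 176.03], [-82.01, 121.73], [-58.28, 71.71], [-173.87, 95.51], [-174.79, -0.11], [-173.66, 173.66]. Speed limits (degrees/s): [136.94, 136.94, 172.46, 180, 180, 180].

## Interface

Orientations are given as [roll, pitch, yaw] about the fixed x, y, z axes, in that order (R = Rz(yaw) Ry(pitch) Rx(roll)).
In Python, from plant import ctrl gives the robot as it stands.
- The arm moves only by the tool carry_out, never from a script. Its argument "deltas" is a list that holds one entry, the list of rows, each a list of 5 numbers: the shift along the tool's x, y, z scaled (see below), then the turn about the tool's z scaled (see below), then the opening, from -1 (shut) to 1 (fully open). A call has 1 to 5 rows; each row is the pose to reach, as a shift and turn from the pose commanded when the call began, along the tool's axes at that moment, turning the shorter way round; what a row does not reach only later rows make up. The controller multiplies each number of a shift by 20 cm and each number of a turn by 2 pi rad. A row lasts 1/10 s, in which the tool goes at most 50 mm and 8.59 degrees, less where a joint would pass 70% of its speed; a pose out of reach is approached as far as the arm can. A call with a number of a shift or a turn outside -1 to 1 is refused whole. A call with a gripper value outside its range is refused whole. The fingers move at their own pace and stop on an object; the grip force is fixed at half the most. Time passes only in rows, so rows that repeat a pose let the fingers close. It gives the time, the measured TCP pose, the force, the opening and the grip force at its end, in the units of the state.
- ctrl.get_obs(): the state, without advancing time (a new reading comes with each control period).
- ctrl.snapshot(name): name is "scene" or "top"; returns a dict with "color" (384x512x3 uint8, red, green, blue), "camera_matrix" (3x3 intrinsics, pixels), "R" (3x3) and "t" (3): a world point X has camera coordinates R X + t. Camera axes: x right, y down, z forward; pixel columns grow to the right and rows downward; lengths in m; the calibration is good to about 2 mm. A picture is of the moment at which its call begins. There is no depth.
- ctrl.close_job(): hands the job in; it is judged then, once.
Trained networks look in a picture, given as the dict that the camera call returned (one of the last four; its "shot" number tells which), for a name from the list of things; names that differ only in an ending like _2 or _b are one class to them, and where a whole thing is asked for, a point or a joint stands for the part that bears it (a point fixed in the world has none). Each returns a list of dicts, best first, with "p" (0 to 1); they miss things now and then, are a little off and sometimes report something else, mostly with a low value. They report only what shows in the picture. A call takes as long as a camera call. They do not tell look-alikes from the thing itself.
- ctrl.search_frame(picture, name): "centre" ([column, row] in pixels, amid what is visible of it).
- ctrl.silhouettes(picture, name): "mask" (384x512 bool, what is visible of it) and "centre" ([column, row] in pixels, amid what is visible of it).
- ctrl.spot_point(picture, name): "centre" ([column, row] in pixels: a listed point, or the origin of a listed thing).
The state is a dict: "clock": time; "joint_pos": joint angles; "qvel": joint speeds; "tau": joint torques, N m; "tool_pos": TCP position; "orientation": TCP orientation; "force": force on the tool from outside, world axes, zero at the start; "moment": the same for the moment, N m; "opening": finger opening in m; "gripper_force": force on a finger pad.
Only numpy, scipy, OpenCV 4.12 (cv2) and the standard library are available. Lean on these libraries where they do the work, as an engineer would, in place of code of your own. Each camera call takes 0.05 s, during which the arm holds its last target. There are 200 camera calls.

## Working session

There is one attempt and no reset: what is moved stays moved. The work goes in short steps, Python scripts to look and compute and a tool call to move; the robot and the scene stay as the last step left them, time stands still between calls to the robot, and variables do not carry over. Pictures are saved under pics/ and viewed, at most 10 in all, crops included, and the job is handed in when it is done.

Besides the shell and the picture viewer there is one more tool, called after "Request:" by a JSON object that holds its "fn" and its "kwargs", one argument or row to a line. carry_out: Moves the arm, as the interface text tells. Its arguments: {"type":"object","properties":{"deltas":{"type":"array"}},"required":["deltas"]}

```bash
mkdir -p pics; ls
cat > h.py <<'E'
import numpy as np, cv2
from plant import ctrl
def ray(s,px):
    K=np.array(s["camera_matrix"]);R=np.array(s["R"]);t=np.array(s["t"])
    d=R.T@np.linalg.inv(K)@np.array([px[0],px[1],1.]); return -R.T@t,d
def atz(s,px,z):
    c,d=ray(s,px); return c+d*(z-c[2])/d[2]
def proj(s,X):
    K=np.array(s["camera_matrix"]);p=K@(np.array(s["R"])@np.array(X)+np.array(s["t"]));return p[:2]/p[2]
def save(s,n,box=None,f=1):
    im=s["color"]
    if box: im=im[box[1]:box[3],box[0]:box[2]]
    im=cv2.resize(im,None,fx=f,fy=f,interpolation=cv2.INTER_CUBIC)
    cv2.imwrite("pics/"+n,im[:,:,::-1])
E
python3 - <<'E'
from h import *
np.set_printoptions(precision=3,suppress=True)
a=ctrl.snapshot("scene");b=ctrl.snapshot("top")
im=np.vstack([a["color"],b["color"]])
save(a,"a.png",f=1.5);save(b,"b.png",f=1.5)
Z=dict(hook=.046,hook_tip=.02,rest=0,chassis=0,module=.006,eye=.045,module_face=.006,stop_bar=.006,meter=0,jar=0,spool=0)
for n,z in Z.items():
  for s,l in((a,"scene"),(b,"top")):
    for r in ctrl.spot_point(s,n)[:4]: print(n,l,round(r["p"],2),np.round(r["centre"]),atz(s,r["centre"],z))
o=ctrl.get_obs();print(o)
E
```

```text
pics
hook scene 0.57 [141. 271.] [ 0.469 -0.478  0.046]
hook scene 0.54 [178. 220.] [ 0.434 -0.274  0.046]
hook scene 0.53 [229. 194.] [ 0.509 -0.091  0.046]
hook top 0.83 [405. 248.] [ 0.444 -0.445  0.046]
hook top 0.82 [252. 226.] [ 0.511 -0.059  0.046]
hook top 0.65 [336. 254.] [ 0.434 -0.271  0.046]
hook_tip scene 0.71 [214. 239.] [ 0.564 -0.264  0.02 ]
hook_tip scene 0.69 [153. 235.] [ 0.393 -0.347  0.02 ]
hook_tip scene 0.63 [195. 202.] [ 0.418 -0.163  0.02 ]
hook_tip top 0.94 [332. 204.] [ 0.562 -0.27   0.02 ]
hook_tip top 0.77 [364. 269.] [ 0.392 -0.346  0.02 ]
hook_tip top 0.6 [292. 264.] [ 0.408 -0.159  0.02 ]
rest scene 0.89 [212. 276.] [ 0.624 -0.368  0.   ]
rest scene 0.7 [178. 226.] [ 0.423 -0.266  0.   ]
rest top 0.78 [365. 182.] [ 0.621 -0.364  0.   ]
rest top 0.64 [332. 256.] [ 0.426 -0.267  0.   ]
chassis scene 0.9 [297. 214.] [ 0.736 -0.018  0.   ]
chassis top 0.63 [232. 146.] [ 0.731 -0.009  0.   ]
module scene 0.88 [311. 215.] [ 0.781 -0.002  0.006]
module top 0.71 [234. 128.] [ 0.779 -0.015  0.006]
eye scene 0.81 [290. 198.] [ 0.698 -0.004  0.045]
eye scene 0.36
[... 563 characters left out ...]
ene 0.57 [313. 165.] [0.682 0.268 0.   ]
jar top 0.84 [133. 169.] [0.675 0.265 0.   ]
spool scene 0.89 [257. 257.] [ 0.707 -0.246  0.   ]
spool scene 0.66 [177. 221.] [ 0.406 -0.25   0.   ]
spool top 0.81 [319. 149.] [ 0.714 -0.245  0.   ]
{'clock': 1.2, 'joint_pos': array([ 84.061,  20.547,   0.682,  -0.   , -70.135, -16.508]), 'qvel': array([ 0.118, -0.035,  0.04 ,  0.044, -0.081, -0.118]), 'tau': array([  0.001, -58.238,  29.33 ,   7.002,   0.012,  -0.   ]), 'tool_pos': array([0.258, 0.624, 0.227]), 'orientation': array([-180.   ,    0.001,  -22.447]), 'force': array([-0.544, -0.116, -0.542]), 'moment': array([ 0.039, -0.022, -0.022]), 'gripper_force': 0.0, 'opening': 0.08779365971085976}
```

View pics/a.png

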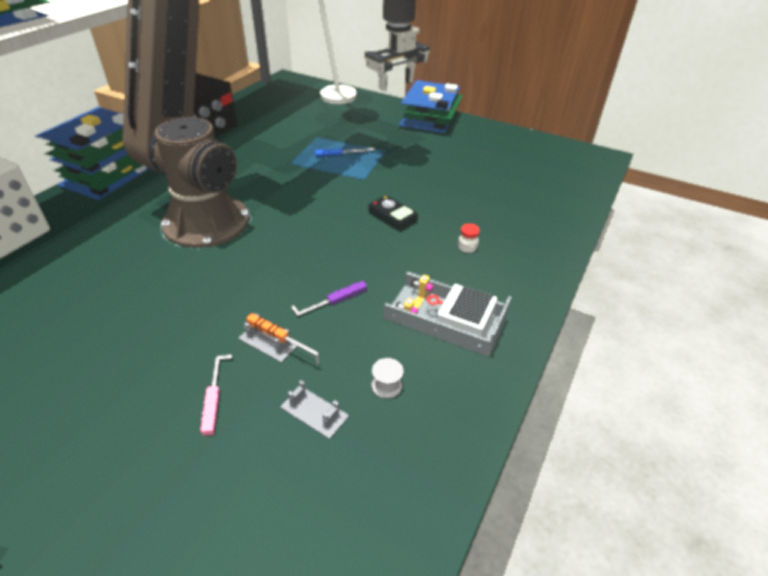

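View pics/b.png

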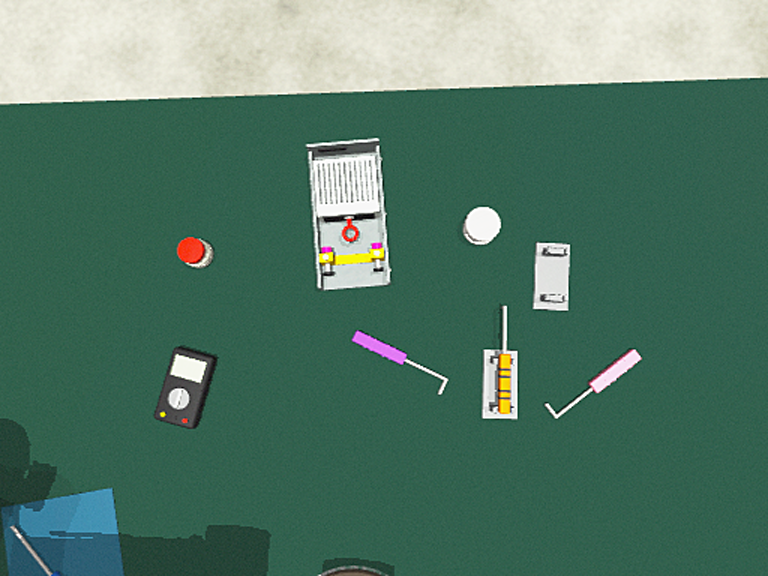

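The orange hook is at top-view px (336,254), lying in the rest at (332,256). The look-alikes are a purple hook (253,232), a pink hook (408,247), a blue tool at the left edge and an empty rest (366,183). The module is at (234,128), its eye at (232,156) and the stop at (233,168).

```bash
cat >> h.py <<'E'
def axis(s,mask,z):
    """centre and yaw of a mask's pixels projected on height z"""
    v,u=np.nonzero(mask); P=np.array([atz(s,(x,y),z)[:2] for x,y in zip(u,v)])
    r=cv2.minAreaRect((P*1000).astype(np.float32)); c=P.mean(0); w=np.linalg.svd(P-c,full_matrices=False)[2][0]; w=w*np.sign(w[0])
    return np.array(r[0])/1000,r[1:],np.degrees(np.arctan2(w[1],w[0]))
def orange(s):
    h=cv2.cvtColor(s["color"],cv2.COLOR_RGB2HSV); return (h[...,0]>9)&(h[...,0]<23)&(h[...,1]>140)&(h[...,2]>120)
E
python3 - <<'E'
from h import *
np.set_printoptions(precision=3,suppress=True)
b=ctrl.snapshot("top")
save(b,"c.png",(200,80,400,290),2.8)
m=orange(b); m[:,:310]=0; m[:,380:]=0; m[:220]=0
print(m.sum(),axis(b,m,.057))
for n,z in(("chassis",.045),("module",.066),("rest",.005)):
  for r in ctrl.silhouettes(b,n)[:2]: print(n,r["p"],r["centre"],r["mask"].sum(),axis(b,r["mask"],z))
E
```

```text
96 (array([ 0.431, -0.268]), ((19.302833557128906, 97.98181915283203), 85.63460540771484), np.float64(-4.267616670300972))
chassis 0.55 [236.4, 157.0] 2656 (array([ 0.732, -0.012]), ((262.9471435546875, 131.38548278808594), 3.1128368377685547), np.float64(3.4163397122644055))
module 0.95 [226.6, 126.7] 1854 (array([ 0.753, -0.012]), ((146.06231689453125, 109.54882049560547), 3.0184848308563232), np.float64(6.740231174896898))
rest 0.73 [366.5, 183.3] 1004 (array([ 0.616, -0.368]), ((61.60139083862305, 121.76197052001953), 85.43939971923828), np.float64(-5.311989604841237))
rest 0.7 [323.7, 253.5] 650 (array([ 0.427, -0.269]), ((58.10361099243164, 119.63636016845703), 87.38066101074219), np.float64(-0.4986320780808306))
```

View pics/c.png

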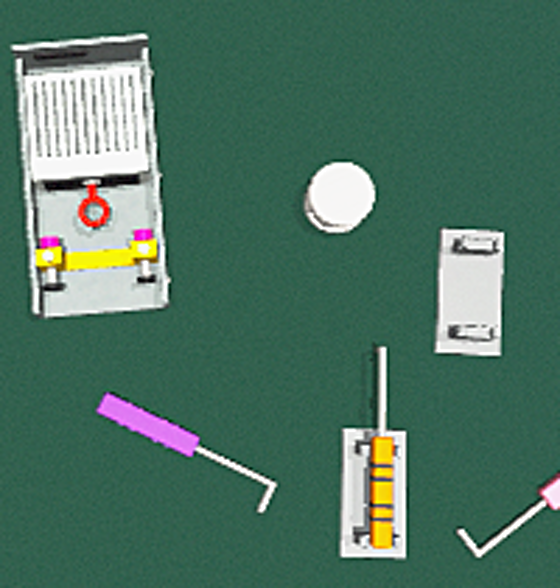

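Request:
{"fn": "carry_out", "kwargs": {
  "deltas": [
    [[0.98, 0.676, 0, -0.0551, 1], [0.98, 0.676, 0, -0.0551, 1], [0.98, 0.676, 0, -0.0551, 1], [0.98, 0.676, 0, -0.0551, 1], [0.98, 0.676, 0, -0.0551, 1]]
  ]
}}

```text
clock: 1.9
tool_pos: [0.3882, 0.4217, 0.2269]
orientation: [-180.0, -0.0, -2.6]
force: [0.3, 0.1, 0.1]
opening: 0.0877
gripper_force: 0.0
```

Request:
{"fn": "carry_out", "kwargs": {
  "deltas": [
    [[0.1, 1, 0, 0, 1], [0.1, 1, 0, 0, 1], [0.1, 1, 0, 0, 1], [0.1, 1, 0, 0, 1], [0.1, 1, 0, 0, 1]]
  ]
}}

```text
clock: 2.4
tool_pos: [0.3974, 0.2188, 0.227]
orientation: [-180.0, 0.0, -2.8]
force: [0.4, 0.7, 0.5]
opening: 0.0875
gripper_force: 0.0
```

Request:
{"fn": "carry_out", "kwargs": {
  "deltas": [
    [[0.1, 1, 0, 0, 1], [0.1, 1, 0, 0, 1], [0.1, 1, 0, 0, 1], [0.1, 1, 0, 0, 1], [0.1, 1, 0, 0, 1]]
  ]
}}

```text
clock: 2.9
tool_pos: [0.4084, 0.0182, 0.2268]
orientation: [180.0, -0.0, -2.9]
force: [0.1, 0.4, -0.8]
opening: 0.0874
gripper_force: 0.0
```

Request:
{"fn": "carry_out", "kwargs": {
  "deltas": [
    [[0.1, 1, 0, 0, 1], [0.1, 1, 0, 0, 1], [0.1, 1, 0, 0, 1], [0.1, 1, 0, 0, 1], [0.1, 1, 0, 0, 1]]
  ]
}}

```text
clock: 3.4
tool_pos: [0.4196, -0.1826, 0.2264]
orientation: [180.0, 0.0, -3.0]
force: [-0.5, 1.0, -0.2]
opening: 0.0876
gripper_force: 0.0
```

Request:
{"fn": "carry_out", "kwargs": {
  "deltas": [
    [[0.08, 0.43, 0.5, 0, 1], [0.08, 0.43, 0.5, 0, 1], [0.08, 0.43, 0.5, 0, 1], [0.08, 0.43, 0.5, 0, 1], [0.08, 0.43, 0.5, 0, 1]]
  ]
}}

```text
clock: 3.9
tool_pos: [0.432, -0.2645, 0.1261]
orientation: [-180.0, 0.1, -2.6]
force: [0.5, -0.4, 0.7]
opening: 0.0878
gripper_force: 0.0
```

Run:
```python
from h import *
np.set_printoptions(precision=4,suppress=True)
a=ctrl.snapshot("scene");b=ctrl.snapshot("top")
o=ctrl.get_obs();print(o["tool_pos"],o["orientation"],o["clock"])
save(a,"d.png",(90,150,270,290),3)
for s,l in((a,"scene"),(b,"top")):
  for n,z in(("hook",.046),("hook_tip",.02),("rest",0)):
    for r in ctrl.spot_point(s,n)[:4]: print(n,l,round(r["p"],2),np.round(r["centre"]),atz(s,r["centre"],z))
```

```text
[ 0.4329 -0.2641  0.1275] [179.9794  -0.0893  -2.5574] 4.0
hook scene 0.83 [139. 272.] [ 0.4668 -0.4828  0.046 ]
hook scene 0.6 [227. 194.] [ 0.5049 -0.0964  0.046 ]
hook scene 0.59 [176. 221.] [ 0.4346 -0.2823  0.046 ]
hook_tip scene 0.8 [195. 203.] [ 0.4195 -0.1652  0.02  ]
hook_tip scene 0.63 [156. 234.] [ 0.3962 -0.3405  0.02  ]
rest scene 0.69 [210. 275.] [ 0.618 -0.368  0.   ]
rest scene 0.63 [179. 224.] [ 0.4211 -0.2573  0.    ]
rest scene 0.53 [182. 218.] [ 0.4084 -0.2286  0.    ]
hook top 0.62 [408. 245.] [ 0.4516 -0.4535  0.046 ]
hook_tip top 0.53 [333. 206.] [ 0.5563 -0.2721  0.02  ]
rest top 0.88 [365. 180.] [ 0.6249 -0.364   0.    ]
```

View pics/d.png

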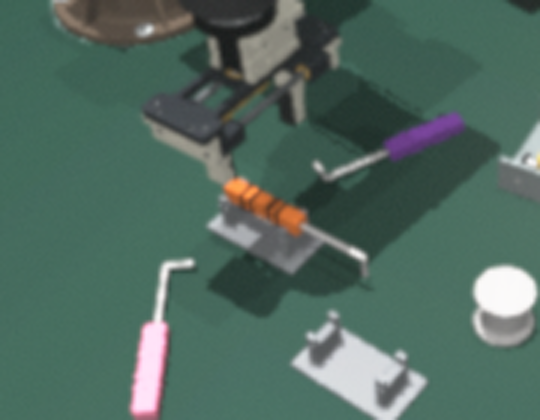

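The crop shows the orange hook's handle at crop px (265,205), lying level in its rest directly below the open gripper. The pink, purple and empty-rest look-alikes are clear of it.

Request:
{"fn": "carry_out", "kwargs": {
  "deltas": [
    [[0, 0.02, 0.25, 0, 1], [0, 0.02, 0.5, 0, 1], [0, 0.02, 0.5, 0, 1], [0, 0.02, 0.5, 0, 1], [0, 0.02, 0.5, 0, 1]]
  ]
}}

```text
clock: 4.8
tool_pos: [0.4335, -0.2691, 0.029]
orientation: [179.9, -0.2, -2.6]
force: [-0.1, 0.2, 0.6]
opening: 0.0878
gripper_force: 0.0
```

Request:
{"fn": "carry_out", "kwargs": {
  "deltas": [
    [[0, 0, 0, 0, -0.6], [0, 0, 0, 0, -0.7], [0, 0, 0, 0, -0.7], [0, 0, 0, 0, -0.7], [0, 0, 0, 0, -0.7]]
  ]
}}

```text
clock: 5.3
tool_pos: [0.4319, -0.2687, 0.0268]
orientation: [180.0, -0.0, -2.6]
force: [-1.1, 0.5, 0.3]
opening: 0.0528
gripper_force: 0.0
```

Request:
{"fn": "carry_out", "kwargs": {
  "deltas": [
    [[0, 0, 0, 0, -0.7], [0, 0, 0, 0, -0.8], [0, 0, 0, 0, -0.8], [0, 0, 0, 0, -0.8], [0, 0, 0, 0, -0.8]]
  ]
}}

```text
clock: 5.8
tool_pos: [0.4318, -0.2687, 0.0265]
orientation: [-180.0, 0.0, -2.6]
force: [-0.3, -0.9, -0.5]
opening: 0.018
gripper_force: 30.0
```

Request:
{"fn": "carry_out", "kwargs": {
  "deltas": [
    [[0, 0, 0, 0, -1], [0, 0, 0, 0, -1], [0, 0, 0, 0, -1], [0, 0, 0, 0, -1], [0, 0, 0, 0, -1]]
  ]
}}

```text
clock: 6.3
tool_pos: [0.4317, -0.2687, 0.0265]
orientation: [-180.0, 0.0, -2.6]
force: [0.4, 0.6, -1.2]
opening: 0.018
gripper_force: 30.0
```

Request:
{"fn": "carry_out", "kwargs": {
  "deltas": [
    [[0, 0, -0.1, 0, -1], [0, 0, -0.2, 0, -1], [0, 0, -0.35, 0, -1], [0, 0, -0.5, 0, -1], [0, 0, -0.5, 0, -1]]
  ]
}}

```text
clock: 6.8
tool_pos: [0.4342, -0.2695, 0.1306]
orientation: [179.9, -0.4, -2.6]
force: [0.2, 0.2, -1.5]
opening: 0.0181
gripper_force: 30.0
```

Run:
```python
from h import *
np.set_printoptions(precision=4,suppress=True)
a=ctrl.snapshot("scene");b=ctrl.snapshot("top")
o=ctrl.get_obs();print(o["tool_pos"],o["orientation"],o["force"],o["moment"],o["clock"])
T=o["tool_pos"]; y=np.radians(o["orientation"][2]); tip=T+[.13*np.cos(y),.13*np.sin(y),.019-.026]
print("pred tip",tip,[proj(s,tip) for s in(a,b)])
for s,l in((a,"scene"),(b,"top")):
  for n,z in(("hook_tip",tip[2]),("eye",.045),("module_face",.006),("stop_bar",.006),("rest",0)):
    for r in ctrl.spot_point(s,n)[:3]: print(n,l,round(r["p"],2),np.round(r["centre"],1),atz(s,r["centre"],z))
# red ring centroid
h=cv2.cvtColor(b["color"],cv2.COLOR_RGB2HSV); m=((h[...,0]<6)|(h[...,0]>174))&(h[...,1]>150)&(h[...,2]>110)
m[:,:215]=0;m[:,250:]=0;m[:140]=0;m[180:]=0
v,u=np.nonzero(m);print("red",len(u),u.min(),u.max(),v.min(),v.max())
k=v>=150;print(atz(b,((u[k].min()+u[k].max())/2,v.max()),.045))
for nm,lo,hi in(("yel",24,35),("mag",140,165)):
  m=(h[...,0]>=lo)&(h[...,0]<=hi)&(h[...,1]>130); m[:,:205]=0;m[:,262:]=0;m[:150]=0;m[190:]=0
  n,L,S,C=cv2.connectedComponentsWithStats(m.astype(np.uint8)); print(nm,S[1:],[atz(b,c,.06) for c in C[1:]])
save(b,"e.png",(200,90,360,210),4.5)
```

```text
[ 0.4319 -0.2686  0.127 ] [-179.9948   -0.0931   -2.6242] [-0.22   -0.0765 -1.2007] [-0.0417  0.0883 -0.007 ] 6.9
pred tip [ 0.5618 -0.2746  0.12  ] [array([209.6525, 218.4193]), array([340.5354, 202.2567])]
hook_tip scene 0.92 [153.1 235.6] [ 0.4649 -0.4056  0.12  ]
hook_tip scene 0.82 [196.6 202.7] [ 0.4911 -0.2405  0.12  ]
hook_tip scene 0.75 [212.  217.7] [ 0.566  -0.2688  0.12  ]
eye scene 0.97 [286.4 200. ] [ 0.6926 -0.0179  0.045 ]
module_face scene 0.98 [294.1 210. ] [ 0.7221 -0.0109  0.006 ]
stop_bar scene 0.76 [280.7 204.2] [ 0.6698 -0.0085  0.006 ]
rest scene 0.88 [209.6 274.1] [ 0.6158 -0.3673  0.    ]
rest scene 0.57 [175.6 227.7] [ 0.4191 -0.2747  0.    ]
hook_tip top 0.58 [319.2 153.4] [ 0.6822 -0.2282  0.12  ]
hook_tip top 0.52 [340.4 202.5] [ 0.5612 -0.2742  0.12  ]
eye top 0.61 [230.8 152.6] [ 0.7038 -0.0076  0.045 ]
eye top 0.27 [235.5 169.1] [ 0.6598 -0.0189  0.045 ]
module_face top 0.78 [232.3 146.9] [ 0.726  -0.0093  0.006 ]
stop_bar top 0.64 [234.7 168.1] [ 0.6679 -0.0145  0.006 ]
red 67 216 238 146 168
[0.6634 0.0032 0.045 ]
yel [[223 166  33  11 184]
 [213 168   9   7  38]
 [221 176   1   1   1]] [array([ 0.6518, -0.0268,  0.06  ]), array([0.6533, 0.0277, 0.06  ]), array([0.641 , 0.0179, 0.06  ])]
mag [[248 162   6   4  22]
 [214 165   7   4  23]
 [253 180   1   1   1]] [array([ 0.6716, -0.0584,  0.06  ]), array([0.6669, 0.0283, 0.06  ]), array([ 0.6283, -0.0641,  0.06  ])]
```

View pics/e.png

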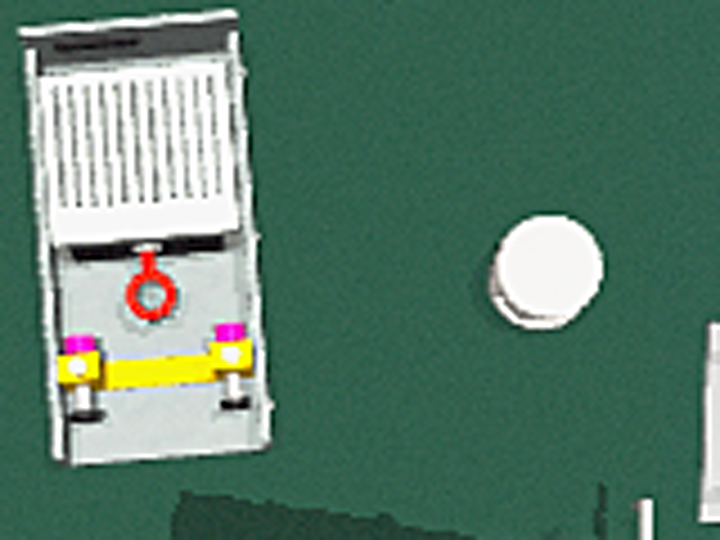

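The crop shows the red ring at crop px (152,296), i.e. image px (233.8,155.8), centred behind the gap of the stop. The magenta buffers are at crop px (80,344) and (230,332). The held tip matches its predicted position.

Request:
{"fn": "carry_out", "kwargs": {
  "deltas": [
    [[0.1, -0.25, 0, -0.005, -1], [0.2, -0.5, 0, -0.01, -1], [0.3, -0.75, 0, -0.0158, -1], [0.3, -0.9, 0, -0.0158, -1], [0.3, -0.9, 0, -0.0158, -1]]
  ]
}}

```text
clock: 7.9
tool_pos: [0.5012, -0.0878, 0.1266]
orientation: [-180.0, -0.1, 3.3]
force: [0.3, -0.4, -1.0]
opening: 0.0178
gripper_force: 30.0
```

Request:
{"fn": "carry_out", "kwargs": {
  "deltas": [
    [[0.15, -0.15, 0, 0, -1], [0.3, -0.3, 0, 0, -1], [0.34, -0.336, 0, 0, -1], [0.34, -0.336, 0, 0, -1], [0.34, -0.336, 0, 0, -1]]
  ]
}}

```text
clock: 8.4
tool_pos: [0.5634, -0.0213, 0.126]
orientation: [180.0, 0.1, 3.1]
force: [0.2, -1.0, -1.4]
opening: 0.0179
gripper_force: 30.0
```

```bash
cat > look.py <<'E'
from h import *
import sys
np.set_printoptions(precision=4,suppress=True)
a=ctrl.snapshot("scene");b=ctrl.snapshot("top")
o=ctrl.get_obs();print(o["tool_pos"],o["orientation"],o["force"],o["clock"])
T=o["tool_pos"]; y=np.radians(o["orientation"][2]); tip=T+[.13*np.cos(y),.13*np.sin(y),.019-.026]
print("pred tip",tip,[proj(s,tip) for s in(a,b)])
for s,l in((a,"scene"),(b,"top")):
  for n,z in(("hook_tip",tip[2]),("eye",.045),("module_face",.006),("stop_bar",.006)):
    for r in ctrl.spot_point(s,n)[:2]: print(n,l,round(r["p"],2),np.round(r["centre"],1),atz(s,r["centre"],z))
n=sys.argv[1]
A=cv2.resize(a["color"][150:250,250:350],None,fx=4,fy=4,interpolation=cv2.INTER_CUBIC);B=cv2.resize(b["color"][100:200,185:285],None,fx=4,fy=4,interpolation=cv2.INTER_CUBIC)
cv2.imwrite("pics/"+n,np.hstack([A,B])[:,:,::-1])
E
python3 look.py f.png
```

```text
[ 0.5633 -0.0218  0.1264] [179.9945   0.0426   3.0244] [ 0.2401  0.0444 -0.8662] 8.5
pred tip [ 0.6931 -0.0149  0.1194] [array([288.8848, 182.8678]), array([231.625 , 151.6595])]
hook_tip scene 0.72 [194.8 204.7] [ 0.4911 -0.2498  0.1194]
hook_tip scene 0.64 [287.3 181.3] [ 0.6854 -0.0104  0.1194]
eye scene 0.67 [290.6 200.8] [ 0.7065 -0.0143  0.045 ]
eye scene 0.56 [308.9 216.3] [ 0.7876 -0.0503  0.045 ]
module_face scene 0.8 [293.  210.4] [ 0.7196 -0.0146  0.006 ]
module_face scene 0.46 [289.4 198.5] [0.6839 0.0333 0.006 ]
stop_bar scene 0.67 [277.5 205.8] [ 0.6637 -0.0213  0.006 ]
hook_tip top 0.63 [360.5 271.4] [ 0.3966 -0.3144  0.1194]
hook_tip top 0.57 [292.9 262.9] [ 0.4204 -0.1552  0.1194]
eye top 0.72 [230.6 155.5] [ 0.6961 -0.0069  0.045 ]
module_face top 0.65 [231.9 145.6] [ 0.7296 -0.0083  0.006 ]
stop_bar top 0.52 [235.4 168.7] [ 0.6662 -0.0163  0.006 ]
```

View pics/f.png

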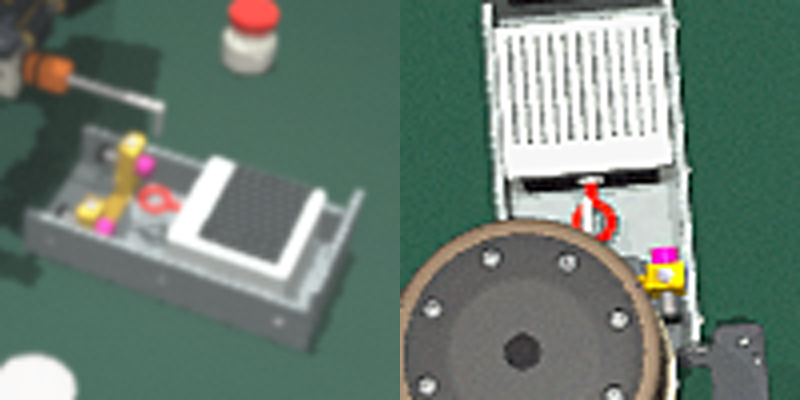

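The left panel shows the tip hanging above the ring: ring at crop px (158,198), tip end at (158,130). The right panel shows the ring at (595,217) with the tip slightly off it. A numeric ring fit should settle the offset.

```bash
cat > ring.py <<'E'
from h import *
def redness(s):
    c=s["color"].astype(np.float32); return np.clip(c[...,0]-np.maximum(c[...,1],c[...,2]),0,150)
def ringfit(s,x0,y0,w=.02,n=21):
    R=cv2.resize(redness(s),None,fx=4,fy=4,interpolation=cv2.INTER_LINEAR); best=(-1e9,)
    th=np.linspace(0,2*np.pi,36,endpoint=False); ins=[(r,t) for r in(.0105,.012,.0135) for t in th]; out=[(r,t) for r in(.003,.006,.018,.02) for t in th]
    def val(x,y,L):
        P=np.array([[x+r*np.cos(t),y+r*np.sin(t),.045] for r,t in L]); K=np.array(s["camera_matrix"]); q=(np.array(s["R"])@P.T).T+np.array(s["t"]); q=q@K.T; q=q[:,:2]/q[:,2:]
        i=np.round((q+.5)*4-.5).astype(int); return R[i[:,1],i[:,0]].mean()
    for x in np.linspace(x0-w,x0+w,n):
        for y in np.linspace(y0-w,y0+w,n):
            v=val(x,y,ins)-val(x,y,out)
            if v>best[0]: best=(v,x,y)
    return best
if __name__=="__main__":
    for c in("scene","top"):
        s=ctrl.snapshot(c); print(c,np.round(ringfit(s,.695,-.012),4))
E
python3 ring.py
```

```text
scene [ 7.42952e+01  6.97000e-01 -1.20000e-02]
top [ 8.20273e+01  6.97000e-01 -1.40000e-02]
```

Run:
```python
from h import *
np.set_printoptions(precision=1,suppress=True)
a=ctrl.snapshot("scene");b=ctrl.snapshot("top")
print([ (np.round(-np.array(s["R"]).T@np.array(s["t"]),2)) for s in(a,b)])
y=np.radians(3.1);ux=np.array([np.cos(y),np.sin(y),0]);uy=np.array([-np.sin(y),np.cos(y),0])
o=np.array([.668,-.0135,0])
for z in(.006,.015,.025,.061):
  for dx in(0,-.008,-.016):
    print(z,dx,"scene crop",[(proj(a,o+ux*dx+uy*w+[0,0,z])-[250,150]+.5)*4 for w in(-.044,-.02,0,.02,.044)],"top e", [(proj(b,o+ux*dx+uy*w+[0,0,z])-[200,90]+.5)*4.5 for w in(-.044,0,.044)])
save(a,"g.png",(255,175,325,235),10)
```

```text
[array([ 1. , -0.8,  0.9]), array([ 0.5, -0.1,  1.2])]
0.006 0 scene crop [array([100.3, 253.8]), array([111.4, 236. ]), array([120.4, 221.5]), array([129.2, 207.4]), array([139.5, 190.8])] top e [array([229.8, 347.4]), array([156.8, 353.5]), array([ 83.8, 359.6])]
0.006 -0.008 scene crop [array([ 91.6, 250.8]), array([102.8, 233. ]), array([111.9, 218.6]), array([120.8, 204.5]), array([131.2, 188. ])] top e [array([230.9, 360.6]), array([157.8, 366.7]), array([ 84.8, 372.8])]
0.006 -0.016 scene crop [array([ 83.1, 247.7]), array([ 94.3, 230. ]), array([103.5, 215.7]), array([112.5, 201.6]), array([123. , 185.2])] top e [array([232. , 373.8]), array([158.8, 379.9]), array([ 85.8, 386. ])]
0.015 0 scene crop [array([100.9, 246.4]), array([112.1, 228.6]), array([121.1, 214.1]), array([130., 200.]), array([140.4, 183.4])] top e [array([229.4, 345.4]), array([155.8, 351.5]), array([ 82.3, 357.6])]
0.015 -0.008 scene crop [array([ 92.3, 243.3]), array([103.5, 225.6]), array([112.6, 211.2]), array([121.6, 197.1]), array([132. , 180.6])] top e [array([230.5, 358.6]), array([156.8, 364.8]), 
[... 822 characters left out ...]
1.1, 369.8]), array([156.7, 376. ]), array([ 82.5, 382.2])]
0.061 0 scene crop [array([104.4, 207.2]), array([115.8, 189.4]), array([125., 175.]), array([134.1, 160.9]), array([144.7, 144.4])] top e [array([227. , 334.2]), array([150.4, 340.6]), array([ 73.9, 347. ])]
0.061 -0.008 scene crop [array([ 95.5, 204.1]), array([107. , 186.4]), array([116.3, 172.1]), array([125.4, 158. ]), array([136.1, 141.6])] top e [array([228.2, 348.1]), array([151.5, 354.5]), array([ 74.9, 360.9])]
0.061 -0.016 scene crop [array([ 86.6, 201. ]), array([ 98.2, 183.4]), array([107.6, 169.2]), array([116.8, 155.2]), array([127.6, 138.8])] top e [array([229.3, 361.9]), array([152.6, 368.3]), array([ 76. , 374.7])]
```

View pics/g.png

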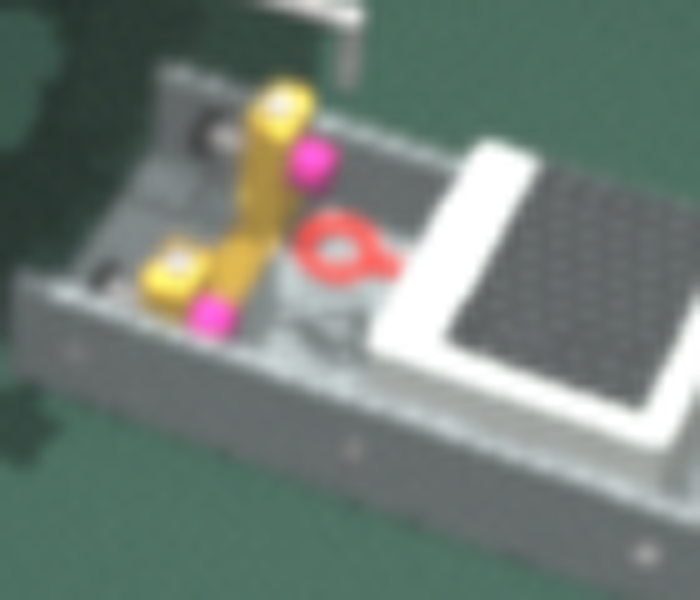

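The crop shows the yellow cross-strip lying low on the chassis floor (mid crop px 240,270; height ≲ 15 mm). The ring is clear at (340,248), so a tip bottom at about 31 mm passes over the strip.

Request:
{"fn": "carry_out", "kwargs": {
  "deltas": [
    [[0.02, -0.01, 0.05, 0, -1], [0.02, -0.01, 0.15, 0, -1], [0.02, -0.01, 0.25, 0, -1], [0.02, -0.01, 0.3, 0, -1], [0.02, -0.01, 0.3, 0, -1]]
  ]
}}

```text
clock: 9.6
tool_pos: [0.567, -0.0189, 0.0646]
orientation: [180.0, 0.2, 3.1]
force: [-1.1, -0.4, -1.7]
opening: 0.0176
gripper_force: 30.0
```

```bash
python3 look.py i.png
```

```text
[ 0.5685 -0.0186  0.0667] [179.9837  -0.0004   3.0947] [0.0521 0.6183 0.0726] 9.7
pred tip [ 0.6983 -0.0116  0.0597] [array([289.1129, 196.2957]), array([231.9688, 153.6874])]
hook_tip scene 0.68 [196.1 204. ] [ 0.452  -0.1984  0.0597]
hook_tip scene 0.53 [152.8 235.6] [ 0.4208 -0.3716  0.0597]
eye scene 0.64 [297.4 211.7] [ 0.7471 -0.0499  0.045 ]
eye scene 0.57 [289.2 199.5] [ 0.6997 -0.0109  0.045 ]
module_face scene 0.64 [292.6 206.3] [0.7101 0.003  0.006 ]
stop_bar scene 0.5 [279.3 203.5] [ 0.6641 -0.0078  0.006 ]
stop_bar scene 0.27 [254.1 178.4] [0.5222 0.0664 0.006 ]
hook_tip top 0.86 [361.2 266.4] [ 0.4026 -0.3296  0.0597]
hook_tip top 0.68 [292.1 261.5] [ 0.4191 -0.1571  0.0597]
eye top 0.98 [231.3 153.6] [ 0.7011 -0.0089  0.045 ]
module_face top 0.82 [235.  147.3] [ 0.7247 -0.0166  0.006 ]
stop_bar top 0.42 [236.4 167.1] [ 0.6705 -0.0191  0.006 ]
```

View pics/i.png

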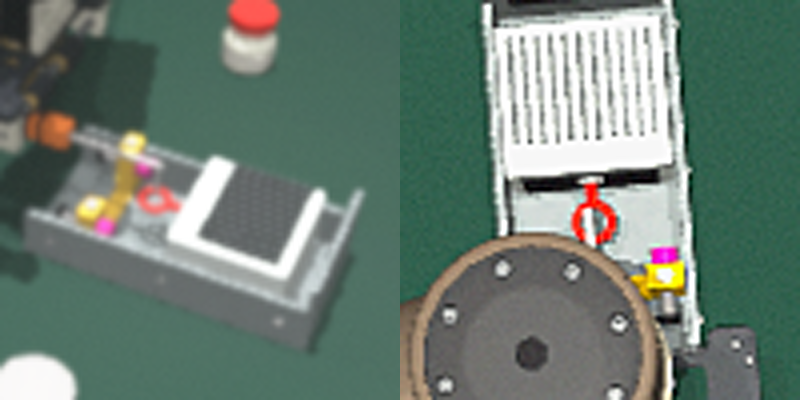

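The top panel shows the shaft ending over the ring's hole (595,222). The tip is within about 2 mm of the ring centre, so I lower it in.

Request:
{"fn": "carry_out", "kwargs": {
  "deltas": [
    [[0, 0.005, 0.03, 0, -1], [0, 0.005, 0.06, 0, -1], [0, 0.005, 0.09, 0, -1], [0, 0.005, 0.125, 0, -1], [0, 0.005, 0.125, 0, -1]]
  ]
}}

```text
clock: 10.6
tool_pos: [0.5672, -0.0199, 0.0401]
orientation: [180.0, 0.1, 3.1]
force: [-0.2, -0.4, -1.3]
opening: 0.0177
gripper_force: 30.0
```

```bash
python3 -c "
from h import *
s=ctrl.snapshot('scene');o=ctrl.get_obs();print(o['tool_pos'],o['orientation'],o['force'],o['moment'],o['clock'])
from ring import ringfit
print(ringfit(s,.695,-.012))"
```

```text
[ 0.56761457 -0.01981551  0.04069991] [1.79977221e+02 9.20830435e-02 3.07499561e+00] [-0.53239704 -0.03796892 -0.6037195 ] [-0.04153464 -0.05030288  0.03640361] 10.65
(np.float32(61.802116), np.float64(0.697), np.float64(-0.012))
```

Request:
{"fn": "carry_out", "kwargs": {
  "deltas": [
    [[-0.01, 0, 0, 0, -1], [-0.02, 0, 0, 0, -1], [-0.03, 0, 0, 0, -1], [-0.04, 0, 0, 0, -1], [-0.05, 0, 0, 0, -1]]
  ]
}}

```text
clock: 11.15
tool_pos: [0.559, -0.0199, 0.042]
orientation: [-180.0, -0.1, 3.1]
force: [4.0, 0.3, -2.7]
opening: 0.0176
gripper_force: 30.0
```

Request:
{"fn": "carry_out", "kwargs": {
  "deltas": [
    [[-0.01, 0, 0, 0, -1], [-0.02, 0, 0, 0, -1], [-0.03, 0, 0, 0, -1], [-0.04, 0, 0, 0, -1], [-0.05, 0, 0, 0, -1]]
  ]
}}

```text
clock: 11.65
tool_pos: [0.5483, -0.0207, 0.0417]
orientation: [-180.0, -0.0, 3.1]
force: [4.2, 0.2, -2.0]
opening: 0.0181
gripper_force: 30.0
```

Request:
{"fn": "carry_out", "kwargs": {
  "deltas": [
    [[-0.01, 0, 0, 0, -1], [-0.02, 0, 0, 0, -1], [-0.03, 0, 0, 0, -1], [-0.04, 0, 0, 0, -1], [-0.05, 0, 0, 0, -1]]
  ]
}}

```text
clock: 12.15
tool_pos: [0.5381, -0.0213, 0.0416]
orientation: [-180.0, -0.0, 3.1]
force: [4.6, 0.2, -0.6]
opening: 0.0177
gripper_force: 30.0
```

Request:
{"fn": "carry_out", "kwargs": {
  "deltas": [
    [[-0.008, 0, 0, 0, -1], [-0.016, 0, 0, 0, -1], [-0.024, 0, 0, 0, -1], [-0.032, 0, 0, 0, -1], [-0.04, 0, 0, 0, -1]]
  ]
}}

```text
clock: 12.65
tool_pos: [0.5301, -0.0217, 0.0416]
orientation: [-180.0, -0.0, 3.1]
force: [5.3, -0.4, -0.6]
opening: 0.018
gripper_force: 30.0
```

Run:
```python
from h import *
from ring import ringfit
np.set_printoptions(precision=4,suppress=True)
s=ctrl.snapshot('scene');o=ctrl.get_obs();print(o['tool_pos'],o['force'],o['clock'])
x=o['tool_pos'][0]+.13;print(ringfit(s,x,-.013))
A=cv2.resize(s["color"][160:240,250:340],None,fx=8,fy=8,interpolation=cv2.INTER_CUBIC);cv2.imwrite("pics/j.png",A[:,:,::-1][:600])
```

```text
[ 0.5298 -0.0218  0.0415] [ 4.1063  0.8164 -0.766 ] 12.7
(np.float32(53.018623), np.float64(0.6658035362886466), np.float64(-0.013000000000000001))
```

View pics/j.png

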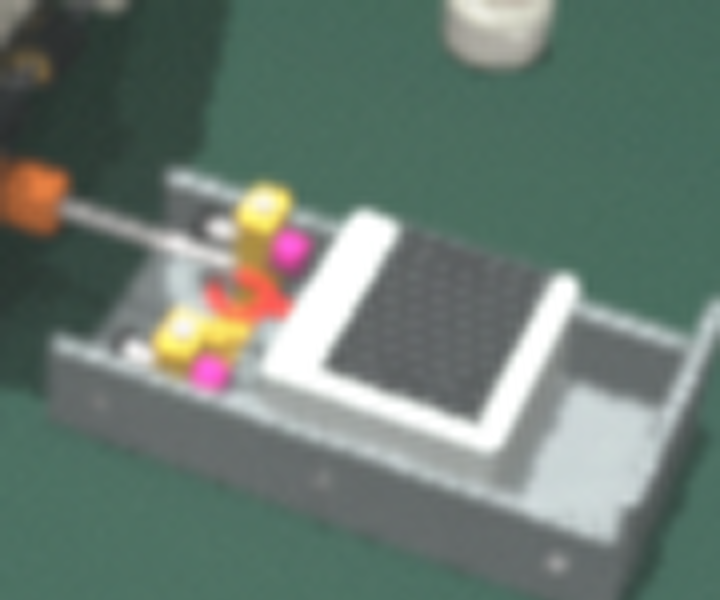

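The module has followed. The ring, at crop px (245,295), is now passing between the posts, and the face is still a little short of the buffers at (292,250) and (210,372). I continue at 10 mm/s.

Request:
{"fn": "carry_out", "kwargs": {
  "deltas": [
    [[-0.006, 0, 0, 0, -1], [-0.012, 0, 0, 0, -1], [-0.018, 0, 0, 0, -1], [-0.024, 0, 0, 0, -1], [-0.03, 0, 0, 0, -1]]
  ]
}}

```text
clock: 13.2
tool_pos: [0.5241, -0.0221, 0.0416]
orientation: [180.0, -0.0, 3.1]
force: [4.0, 0.5, -1.2]
opening: 0.0178
gripper_force: 30.0
```

Request:
{"fn": "carry_out", "kwargs": {
  "deltas": [
    [[-0.005, 0, 0, 0, -1], [-0.01, 0, 0, 0, -1], [-0.015, 0, 0, 0, -1], [-0.02, 0, 0, 0, -1]]
  ]
}}

```text
clock: 13.6
tool_pos: [0.5201, -0.0223, 0.0416]
orientation: [-180.0, -0.0, 3.1]
force: [4.2, 0.1, -0.7]
opening: 0.0176
gripper_force: 30.0
```

Request:
{"fn": "carry_out", "kwargs": {
  "deltas": [
    [[-0.004, 0, 0, 0, -1], [-0.008, 0, 0, 0, -1], [-0.012, 0, 0, 0, -1]]
  ]
}}

```text
clock: 13.9
tool_pos: [0.5178, -0.0224, 0.0416]
orientation: [180.0, -0.0, 3.1]
force: [5.3, 0.6, -0.8]
opening: 0.0178
gripper_force: 30.0
```

Request:
{"fn": "carry_out", "kwargs": {
  "deltas": [
    [[-0.004, 0, 0, 0, -1], [-0.008, 0, 0, 0, -1], [-0.01, 0, 0, 0, -1]]
  ]
}}

```text
clock: 14.2
tool_pos: [0.5158, -0.0225, 0.0416]
orientation: [180.0, -0.0, 3.1]
force: [4.9, 0.5, -1.1]
opening: 0.0181
gripper_force: 30.0
```

Request:
{"fn": "carry_out", "kwargs": {
  "deltas": [
    [[-0.004, 0, 0, 0, -1], [-0.008, 0, 0, 0, -1], [-0.01, 0, 0, 0, -1]]
  ]
}}

```text
clock: 14.5
tool_pos: [0.5137, -0.0226, 0.0416]
orientation: [180.0, 0.0, 3.1]
force: [5.3, -0.1, -1.1]
opening: 0.0176
gripper_force: 30.0
```

Run:
```python
from h import *
from ring import ringfit
s=ctrl.snapshot('scene');o=ctrl.get_obs();print(o['tool_pos'],o['force'],o['clock'])
print(ringfit(s,o['tool_pos'][0]+.133,-.013))
c=s["color"][160:240,250:340];h=cv2.cvtColor(c,cv2.COLOR_RGB2HSV)
m=((h[...,0]>=140)&(h[...,0]<=165)&(h[...,1]>110)).astype(np.uint8);print(cv2.connectedComponentsWithStats(m)[2][1:])
A=cv2.resize(c,None,fx=7,fy=7,interpolation=cv2.INTER_CUBIC);cv2.imwrite("pics/k.png",A[:,:,::-1])
```

```text
[ 0.51364413 -0.0226096   0.04154423] [ 3.87247614  0.93347849 -1.01761991] 14.55
(np.float32(59.345737), np.float64(0.6486441254847982), np.float64(-0.015))
[[35 29  1  2  2]
 [24 45  4  3 10]]
```

View pics/k.png

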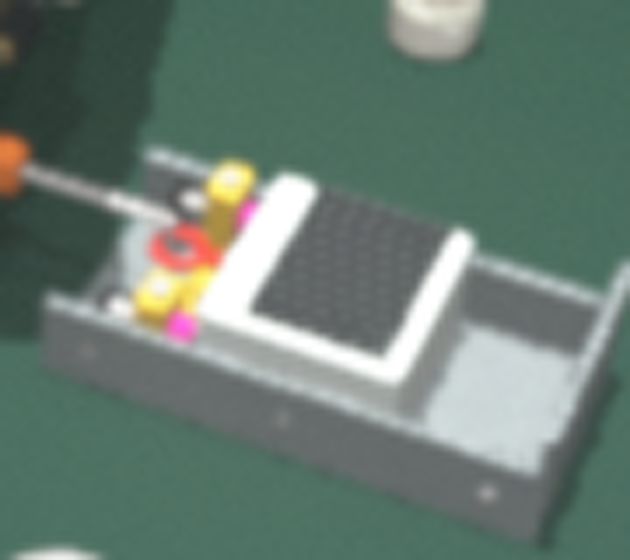

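The face (its edge at crop px 205,305) now almost covers the buffers at (250,213) and (183,327). I keep going gently.

Request:
{"fn": "carry_out", "kwargs": {
  "deltas": [
    [[-0.003, 0, 0, 0, -1], [-0.006, 0, 0, 0, -1], [-0.009, 0, 0, 0, -1]]
  ]
}}

```text
clock: 14.85
tool_pos: [0.512, -0.0227, 0.0416]
orientation: [180.0, 0.0, 3.1]
force: [4.5, 1.2, -0.7]
opening: 0.0179
gripper_force: 30.0
```

Request:
{"fn": "carry_out", "kwargs": {
  "deltas": [
    [[-0.003, 0, 0, 0, -1], [-0.006, 0, 0, 0, -1]]
  ]
}}

```text
clock: 15.05
tool_pos: [0.5114, -0.0226, 0.0417]
orientation: [-180.0, -0.1, 3.1]
force: [7.9, -0.6, -1.7]
opening: 0.0181
gripper_force: 30.0
```

Request:
{"fn": "carry_out", "kwargs": {
  "deltas": [
    [[-0.003, 0, 0, 0, -1], [-0.006, 0, 0, 0, -1]]
  ]
}}

```text
clock: 15.25
tool_pos: [0.5113, -0.0224, 0.042]
orientation: [-180.0, -0.2, 3.1]
force: [10.5, -0.9, -4.3]
opening: 0.0178
gripper_force: 30.0
```

Request:
{"fn": "carry_out", "kwargs": {
  "deltas": [
    [[0.003, 0, 0, 0, -1], [0.003, 0, 0, 0, -1], [0.003, 0, 0, 0, -1]]
  ]
}}

```text
clock: 15.55
tool_pos: [0.5114, -0.0225, 0.0418]
orientation: [-180.0, -0.1, 3.1]
force: [8.4, -0.2, -2.6]
opening: 0.0179
gripper_force: 30.0
```

Request:
{"fn": "carry_out", "kwargs": {
  "deltas": [
    [[0, 0, 0, 0, -1], [0, 0, 0, 0, -1], [0, 0, 0, 0, -1], [0, 0, 0, 0, -1], [0, 0, 0, 0, -1]]
  ]
}}

```text
clock: 16.05
tool_pos: [0.5114, -0.0226, 0.0418]
orientation: [-180.0, -0.1, 3.1]
force: [7.7, -0.6, -2.7]
opening: 0.0177
gripper_force: 30.0
```

Request:
{"fn": "carry_out", "kwargs": {
  "deltas": [
    [[0, 0, 0, 0, -1], [0, 0, 0, 0, -1], [0, 0, 0, 0, -1], [0, 0, 0, 0, -1], [0, 0, 0, 0, -1]]
  ]
}}

```text
clock: 16.55
tool_pos: [0.5114, -0.0225, 0.0418]
orientation: [-180.0, -0.1, 3.1]
force: [7.3, -0.1, -3.0]
opening: 0.0179
gripper_force: 30.0
```

Request:
{"fn": "carry_out", "kwargs": {
  "deltas": [
    [[0, 0, 0, 0, -1], [0, 0, 0, 0, -1], [0, 0, 0, 0, -1]]
  ]
}}

```text
clock: 16.85
tool_pos: [0.5114, -0.0225, 0.0418]
orientation: [-180.0, -0.1, 3.1]
force: [8.7, -0.8, -3.1]
opening: 0.0177
gripper_force: 30.0
```

Request:
{"fn": "carry_out", "kwargs": {
  "deltas": [
    [[0.01, 0, 0, 0, -1], [0.02, 0, 0, 0, -1], [0.033, 0, 0, 0, -1], [0.033, 0, 0, 0, -1], [0.033, 0, 0, 0, -1]]
  ]
}}

```text
clock: 17.35
tool_pos: [0.5161, -0.0226, 0.0412]
orientation: [180.0, 0.1, 3.1]
force: [0.3, 0.4, -1.2]
opening: 0.0177
gripper_force: 30.0
```

Run:
```python
from h import *
from ring import ringfit
s=ctrl.snapshot('scene');b=ctrl.snapshot('top');o=ctrl.get_obs();print(o['tool_pos'],o['orientation'],o['force'],o['moment'],o['clock'])
print(ringfit(s,o['tool_pos'][0]+.133,-.013))
for n,z in(("module_face",.006),("eye",.045)):
  for q in(s,b):
    for r in ctrl.spot_point(q,n)[:1]: print(n,r["p"],atz(q,r["centre"],z))
```

```text
[ 0.51634539 -0.02255697  0.04136992] [1.79994272e+02 4.53100496e-02 3.06531607e+00] [ 0.52255788 -0.09902575 -0.43993636] [-0.06486259  0.025945   -0.01599234] 17.45
(np.float32(60.721176), np.float64(0.6473453911389637), np.float64(-0.015))
module_face 0.93 [ 0.68167979 -0.00902557  0.006     ]
module_face 0.89 [ 0.67738925 -0.01522445  0.006     ]
eye 0.72 [ 0.44983038 -0.28944392  0.045     ]
eye 0.71 [ 0.64863451 -0.01527303  0.045     ]
```

Request:
{"fn": "carry_out", "kwargs": {
  "deltas": [
    [[0.005, 0, -0.04, 0, -1], [0.005, 0, -0.08, 0, -1], [0.005, 0, -0.12, 0, -1], [0.005, 0, -0.16, 0, -1], [0.005, 0, -0.2, 0, -1]]
  ]
}}

```text
clock: 18.15
tool_pos: [0.5179, -0.0224, 0.0826]
orientation: [-180.0, -0.0, 3.1]
force: [-0.4, -0.1, -1.3]
opening: 0.018
gripper_force: 30.0
```

Request:
{"fn": "carry_out", "kwargs": {
  "deltas": [
    [[0, 0, -0.1, 0, -1], [0, 0, -0.23, 0, -1], [0, 0, -0.23, 0, -1], [0, 0, -0.23, 0, -1]]
  ]
}}

```text
clock: 18.55
tool_pos: [0.518, -0.0222, 0.1284]
orientation: [-180.0, -0.1, 3.1]
force: [0.5, 0.6, -2.8]
opening: 0.0174
gripper_force: 30.0
```

Run:
```python
from h import *
from ring import ringfit
np.set_printoptions(precision=4,suppress=True)
s=ctrl.snapshot('scene');b=ctrl.snapshot('top');o=ctrl.get_obs();print(o['tool_pos'],o['orientation'],o['force'],o['clock'])
print(ringfit(s,.647,-.013)); 
T=o['tool_pos'];y=np.radians(o['orientation'][2]);tip=T+[.13*np.cos(y),.13*np.sin(y),-.007];print(proj(s,tip))
for r in ctrl.spot_point(s,"hook_tip")[:3]:print(r)
for r in ctrl.spot_point(s,"module_face")[:1]: print(atz(s,r["centre"],.006))
# return motion in tool axes at yaw now; target TCP above rest
d=np.array([.4317,-.2687])-T[:2]; print("tx,ty",d@[np.cos(y),np.sin(y)]/.2,d@[np.sin(y),-np.cos(y)]/.2)
```

```text
[ 0.5172 -0.0225  0.1271] [-179.9954    0.053     3.0596] [-0.2421 -0.6934 -1.3279] 18.65
(np.float32(65.63238), np.float64(0.647), np.float64(-0.015))
[276.041  178.1574]
{'centre': [153.9, 234.6], 'p': 0.8}
{'centre': [195.4, 203.5], 'p': 0.65}
{'centre': [276.5, 177.2], 'p': 0.44}
[ 0.6774 -0.0138  0.006 ]
tx,ty -0.49254978813910333 1.2066197443052984
```

Request:
{"fn": "carry_out", "kwargs": {
  "deltas": [
    [[-0.1, 0.2, 0, 0.004, -1], [-0.2, 0.4, 0, 0.008, -1], [-0.3, 0.6, 0, 0.0157, -1], [-0.4, 0.8, 0, 0.0157, -1], [-0.4, 0.8, 0, 0.0157, -1]]
  ]
}}

```text
clock: 19.25
tool_pos: [0.4435, -0.1896, 0.1267]
orientation: [180.0, 0.2, -2.8]
force: [0.5, 0.5, -2.6]
opening: 0.018
gripper_force: 30.0
```

Request:
{"fn": "carry_out", "kwargs": {
  "deltas": [
    [[-0.026, 0.2, 0, 0, -1], [-0.052, 0.35, 0, 0, -1], [-0.052, 0.413, 0, 0, -1], [-0.052, 0.413, 0, 0, -1], [-0.052, 0.413, 0, 0, -1]]
  ]
}}

```text
clock: 19.75
tool_pos: [0.4323, -0.2681, 0.127]
orientation: [-180.0, 0.1, -2.6]
force: [0.3, 0.8, -1.7]
opening: 0.0179
gripper_force: 30.0
```

Run:
```python
from h import *
np.set_printoptions(precision=4,suppress=True)
s=ctrl.snapshot('top');o=ctrl.get_obs();T=o['tool_pos'];y=np.radians(o['orientation'][2]);print(T,o['orientation'],o['clock'])
d=np.array([.4317,-.2687])-T[:2]; print("tx,ty",d@[np.cos(y),np.sin(y)]/.2,d@[np.sin(y),-np.cos(y)]/.2,"tz",(T[2]-.0265)/.2)
```

```text
[ 0.4324 -0.2678  0.1272] [-179.9854    0.0365   -2.5714] 19.8
tx,ty -0.003455135285112875 0.004444585395163819 tz 0.5035352765615616
```

Request:
{"fn": "carry_out", "kwargs": {
  "deltas": [
    [[-0.003, 0.004, 0.1, 0, -1], [-0.003, 0.004, 0.2, 0, -1], [-0.003, 0.004, 0.3, 0, -1], [-0.003, 0.004, 0.4, 0, -1], [-0.003, 0.004, 0.45, 0, -1]]
  ]
}}

```text
clock: 20.3
tool_pos: [0.4313, -0.2681, 0.0361]
orientation: [-180.0, 0.1, -2.5]
force: [-0.6, 0.6, -1.7]
opening: 0.0174
gripper_force: 30.0
```

Request:
{"fn": "carry_out", "kwargs": {
  "deltas": [
    [[0, 0, 0.01, 0, -1], [0, 0, 0.03, 0, -1], [0, 0, 0.045, 0, -1], [0, 0, 0.05, 0, -1], [0, 0, 0.05, 0, -1]]
  ]
}}

```text
clock: 20.8
tool_pos: [0.432, -0.2693, 0.0279]
orientation: [180.0, -0.0, -2.6]
force: [0.1, -0.6, -1.7]
opening: 0.0175
gripper_force: 30.0
```

Request:
{"fn": "carry_out", "kwargs": {
  "deltas": [
    [[0, 0, 0.003, 0, -1], [0, 0, 0.006, 0, -1], [0, 0, 0.006, 0, -1], [0, 0, 0.006, 0, -1]]
  ]
}}

```text
clock: 21.2
tool_pos: [0.4319, -0.2693, 0.0265]
orientation: [180.0, -0.0, -2.6]
force: [-0.1, -0.2, -0.4]
opening: 0.0178
gripper_force: 30.0
```

Weight is on the saddles. Release.

Request:
{"fn": "carry_out", "kwargs": {
  "deltas": [
    [[0, 0, 0, 0, -0.4], [0, 0, 0, 0, -0.2], [0, 0, 0, 0, 0], [0, 0, 0, 0, 0.5], [0, 0, 0, 0, 1]]
  ]
}}

```text
clock: 21.7
tool_pos: [0.4318, -0.2693, 0.0264]
orientation: [180.0, 0.0, -2.6]
force: [-0.2, -0.5, -0.0]
opening: 0.0525
gripper_force: 0.0
```

Request:
{"fn": "carry_out", "kwargs": {
  "deltas": [
    [[0, 0, 0, 0, 1], [0, 0, 0, 0, 1], [0, 0, 0, 0, 1], [0, 0, 0, 0, 1], [0, 0, 0, 0, 1]]
  ]
}}

```text
clock: 22.2
tool_pos: [0.4318, -0.2693, 0.0264]
orientation: [-180.0, -0.0, -2.6]
force: [0.5, 0.4, -0.4]
opening: 0.0865
gripper_force: 0.0
```

Request:
{"fn": "carry_out", "kwargs": {
  "deltas": [
    [[0, 0, -0.1, 0, 1], [0, 0, -0.3, 0, 1], [0, 0, -0.5, 0, 1], [0, 0, -0.7, 0, 1], [0, 0, -0.9, 0, 1]]
  ]
}}

```text
clock: 22.7
tool_pos: [0.4314, -0.2691, 0.2081]
orientation: [-180.0, -0.0, -2.6]
force: [1.0, -0.3, -0.6]
opening: 0.0874
gripper_force: 0.0
```

Request:
{"fn": "carry_out", "kwargs": {
  "deltas": [
    [[0, -0.25, 0, 0, 1], [0, -0.5, 0, 0, 1], [0, -0.75, 0, 0, 1], [0, -1, 0, 0, 1], [0, -1, 0, 0, 1]]
  ]
}}

```text
clock: 23.2
tool_pos: [0.4412, -0.0647, 0.2069]
orientation: [-179.9, -0.1, -2.2]
force: [-0.2, -0.8, 0.4]
opening: 0.0873
gripper_force: 0.0
```

Request:
{"fn": "carry_out", "kwargs": {
  "deltas": [
    [[0, -0.25, 0, 0, 1], [0, -0.5, 0, 0, 1], [0, -0.75, 0, 0, 1], [0, -1, 0, 0, 1], [0, -1, 0, 0, 1]]
  ]
}}

```text
clock: 23.7
tool_pos: [0.4504, 0.1347, 0.2064]
orientation: [-180.0, -0.1, -2.3]
force: [-0.1, -0.3, -0.5]
opening: 0.0877
gripper_force: 0.0
```

Run:
```python
from h import *
from ring import ringfit
np.set_printoptions(precision=4,suppress=True)
a=ctrl.snapshot("scene");b=ctrl.snapshot("top");o=ctrl.get_obs();print(o["tool_pos"],o["clock"],o["force"])
m=orange(b); m[:,:310]=0; m[:,380:]=0; m[:220]=0
print(m.sum(),axis(b,m,.057))
print(ringfit(a,.647,-.013),ringfit(b,.647,-.013))
for s,l in((a,"scene"),(b,"top")):
  for n,z in(("hook",.046),("hook_tip",.02),("module_face",.006),("meter",0),("jar",0),("spool",0)):
    for r in ctrl.spot_point(s,n)[:3]: print(n,l,round(r["p"],2),np.round(r["centre"]),atz(s,r["centre"],z))
```

```text
[0.4495 0.1311 0.206 ] 23.8 [-0.0809 -0.6588  0.4168]
84 (array([ 0.4314, -0.2677]), ((18.319286346435547, 98.047119140625), 85.22221374511719), np.float64(-4.872029659102935))
(np.float32(66.239), np.float64(0.647), np.float64(-0.015)) (np.float32(126.87329), np.float64(0.647), np.float64(-0.017))
hook scene 0.74 [178. 219.] [ 0.4325 -0.2711  0.046 ]
hook scene 0.68 [141. 272.] [ 0.4713 -0.4799  0.046 ]
hook scene 0.49 [231. 192.] [ 0.5099 -0.0787  0.046 ]
hook_tip scene 0.62 [195. 203.] [ 0.4203 -0.1647  0.02  ]
hook_tip scene 0.55 [153. 234.] [ 0.3903 -0.3449  0.02  ]
module_face scene 0.8 [281. 204.] [ 0.6713 -0.0076  0.006 ]
module_face scene 0.54 [261. 143.] [0.4325 0.2864 0.006 ]
meter scene 0.56 [260. 144.] [0.4284 0.2889 0.    ]
meter scene 0.5 [209. 241.] [ 0.5455 -0.2677  0.    ]
meter scene 0.38 [280. 205.] [ 0.6673 -0.0063  0.    ]
jar scene 0.54 [311. 166.] [0.6756 0.2561 0.    ]
spool scene 0.84 [261. 256.] [ 0.7138 -0.2376  0.    ]
spool scene 0.69 [313. 167.] [0.6861 0.2556 0.    ]
hook top 0.82 [407. 245.] [ 0.4529 -0.4514  0.046 ]
hook top 0.7 [254. 225.] [ 0.5122 -0.0625  0.046 ]
hook top 0.63 [236. 168.] [ 0.6633 -0.0217  0.046 ]
hook_tip top 0.94 [363. 268.] [ 0.396  -0.3425  0.02  ]
hook_tip top 0.81 [294. 262.] [ 0.415  -0.1632  0.02  ]
hook_tip top 0.62 [331. 207.] [ 0.5557 -0.2673  0.02  ]
module_face top 0.72 [236. 164.] [ 0.679  -0.0177  0.006 ]
module_face top 0.58 [319. 154.] [ 0.7002 -0.2434  0.006 ]
meter top 0.17 [233. 173.] [ 0.6554 -0.0089  0.    ]
jar top 0.66 [130. 172.] [0.6673 0.2708 0.    ]
jar top 0.36 [333. 255.] [ 0.4281 -0.2691  0.    ]
spool top 0.75 [320. 151.] [ 0.7094 -0.2459  0.    ]
```

Hook is back at (0.431, -0.268), within a millimetre of where it started, the ring stayed at its end position, and the bystanders read as unmoved within detection noise.

```bash
python3 -c "
from plant import ctrl
print(ctrl.close_job())"
```

```text
the job is handed in; nothing more can be done
None
```

The job is handed in: the hook drew the module about 50 mm until it stopped hard at the buffers, held about 8 N there for about 1.3 s (highest reading 10.5 N), and the puller is back in its rest; total time was about 24 s.

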